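# Ready the eye-scanner bracket over its mount

### The arm

A 6-joint arm with a two-finger parallel gripper is mounted at the origin on the work surface. World frame = base frame: x ahead of the robot, y to its left, z up, the work surface at z = 0. Lengths are in mm, angles in degrees, forces in N, time in s.
With the tool pointing down it reaches from about 300 to 850 mm from the base axis. Payload 4.2 kg.
Tool frame: the origin (TCP) lies on the centre line of the jaws, within the pads' length; the fingertips stand 14 mm ahead of it and the grasp point (between the pads) lies 5 mm behind it; x points along the fingers, y is the direction in which the jaws open and shut, and the axes are right-handed (so a half turn about x gives the same grasp; the last joint's range is limited). The gripper opens to 91 mm and grips with 3 to 60 N. Pads are 32 mm wide; open, the fingers measure 118 mm over their backs; the gripper's body (76 mm by 178 mm) begins 60 mm behind the grasp point.
Start: joints at [65.661, 18.312, 89.639, -0, 72.044, -1.146], TCP at [226.459, 528.546, 202.376] pointing down, gripper open.
Joint ranges: [-177.97, 177.97], [-48.28, 115.42], [12.27, 149.76], [-77.06, 257.06], [2.81, 150.46], [-146.56, 146.56]. Speed limits (degrees/s): [147.25, 147.25, 180, 180, 180, 180].

### API

Orientations are given as [roll, pitch, yaw] about the fixed x, y, z axes, in that order (R = Rz(yaw) Ry(pitch) Rx(roll)).
In Python, from workcell import readout, optics, env gives the robot as it stands.
- The arm moves only by the shell command python3 -m creep 'ROWS' [OPENING] [FORCE]. ROWS is JSON, a list of rows, each an object with "translation": the shift along the world's x, y, z in cm, a list of three; "delta_rot": the turn, a rotation vector about the world's x, y, z in rad, a list of three. In form: [{"translation": [dx, dy, dz], "delta_rot": [rx, ry, rz]}, ...]. A call has 1 to 5 rows; each row shifts and turns the commanded pose from where the row before left it; what a row does not reach is not made up. A row lasts 1/12 s, in which the tool goes at most 41.7 mm and 7.16 degrees, less where a joint would pass 70% of its speed; a pose out of reach is approached as far as the arm can. A call with a gripper value outside its range is refused whole. OPENING is the gripper's target within -1 to 1 (fully open at 1, half-way at 0, shut at -1), set as the call begins (- or left out, the last holds). The fingers move at their own pace and stop on an object; FORCE is the grip in N (left out, the last holds). Time passes only in rows, so rows that do not move let the fingers close. It gives the time, the measured TCP pose, the force and the opening at its end, in the units of the state.
- readout.state(): the state, without advancing time (a new reading comes with each control period).
- optics.grab_frame(name): name is "scene" or "top" or "wrist"; returns (picture, depth): 420x560x3 uint8, red, green, blue; 420x560 float32, mm along the optical axis (not along the pixel's ray), 0 where there is no reading.
- optics.camera_params(name): a dict with "mtx" (3x3 intrinsics, pixels), "k1" (the pictures are not rectified: a ray, as slopes to the right and down, at radius r is drawn at 1 + k1 r^2 times it, then the intrinsics apply), "R" (3x3) and "t" (3): a world point X has camera coordinates R X + t. Camera axes: x right, y down, z forward; pixel columns grow to the right and rows downward; lengths in mm; the calibration is good to about 2 mm. A picture is of the moment at which its call begins: read the wrist's pose just before it. camera_params takes no time and is no camera call; for the wrist camera it gives the pose at the moment of the call.
- env.job_done(): hands the job in, once; it reports no verdict.
The state is a dict: "time_s": time; "qpos": joint angles; "qvel": joint speeds; "effort": joint torques, N m; "ee_pos": TCP position; "ee_rot": TCP orientation; "force": force on the tool from outside, world axes, zero at the start; "torque": the same for the moment, N m; "gripper_width": finger opening in mm.
Only numpy, scipy, OpenCV 4.12 (cv2) and the standard library are available. Lean on these libraries where they do the work, as an engineer would, in place of code of your own. Each camera call takes 0.05 s, during which the arm holds its last target.

### The job

Slide the white mounting foot along the bench, without lifting or tipping it, from its black parking ring to wholly inside the blue ring, and let go of it. Then pick up the white bracket by its balance point (it is heavy at the black end), keep it level, and hold it a few centimetres above the mount, ready to be lowered: hole centred over the foot's steel pin, black head over the aluminium saddle, touching neither. Finish while still holding it there, steady and level; leave the bottle, the eye model and the screwdriver alone.

Things in the scene. Friction and masses are not known exactly. Their poses are not given: they have to be found in the camera images.
- foot_post (a point): Mounting foot, loose, about 0.7 kg: a white disc 100 mm in diameter, 16 mm high, with an upright black rubber post (30 mm in diameter, 16 to 64 mm above the bench) and on top a steel pin 16 mm in diameter, tip 88 mm above the bench. This point: on the post's axis, 45 mm above the bench, good to grip. z up. Starts inside a black parking ring painted on the bench.
- blue_ring (a point): Centre, on the bench surface, of the blue ring painted flat on the bench (inner diameter 125 mm, outer 135 mm), where the foot belongs. z is up, x points to the saddle (a blue line is painted that way). The ring cannot be felt.
- saddle (a point): Fixed aluminium saddle block, 50 mm along x, 80 mm along y; this point is the middle of its floor, 64 mm above the bench, 200 mm along x from the blue ring's centre. Two blue cheeks, 6 mm thick, at its y sides rise to 78 mm above the bench, 68 mm apart inside.
- bracket_mid (a point): Bracket, loose, about 0.5 kg, lying on its two end blocks. A white bar 22 mm wide, 24 mm high, its underside 12 mm above the bench, runs along x from a holed block to a heavy black head. This point: on the bar's centre line, midway between hole and head, 24 mm above the bracket's underside. x points to the head, z up. Balance point: 43 mm from here along +x; the bar's free part ends at 72 mm.
- bracket_hole (a point): Centre of the vertical through hole (25 mm in diameter) in the bracket's white end block (44 x 44 mm, 45 mm high), at the block's underside, 100 mm from bracket_mid; same axes as bracket_mid.
- bracket_head (a point): Middle of the underside of the bracket's heavy black head with a red band (56 mm along x, 54 mm across, 52 mm high), 100 mm from bracket_mid; same axes as bracket_mid.
- wipe_bottle: Bystander: white bottle with a blue cap, 48 mm in diameter, 120 mm high; origin at the middle of its underside.
- eye_model: Bystander: white ball 40 mm in diameter on a black foot 52 mm in diameter, 68 mm high in all; origin at the middle of its underside.
- driver: Bystander: screwdriver with an orange handle, 170 mm long, lying on the bench, its length along x; origin at its underside.
Things that resemble listed ones, but are neither listed nor needed, are in the scene too. What is meant by the part that bears foot_post is not green, and is the larger of those in its own colour.

How it is judged:
By the outcome, as a careful person would: the job done as asked, in the order asked, and still so for the second after the job is handed in, while the arm keeps its last pose, push and grip.
It also fails if it takes over 61 s, if anything falls off the work surface, if the arm or the gripper's body presses on something with over 40 N, if the wrist force passes 120 N, or if a joint passes its speed limit or range.

## Working session

There is one attempt and no reset: what is moved stays moved. The work goes in short steps, Python scripts to look and compute and a shell command to move; the robot and the scene stay as the last step left them, time stands still between calls to the robot, and variables do not carry over. Pictures are saved under pics/ and viewed, and the job is handed in when it is done.

```bash
mkdir -p pics; ls; cat > h.py <<'E'
import numpy as np, cv2
from workcell import readout, optics, env
def ray(name,u,v,P=None):
    P=P or optics.camera_params(name)
    K=np.array(P["mtx"]);k=P["k1"];R=np.array(P["R"]);t=np.array(P["t"]).ravel()
    p=cv2.undistortPoints(np.array([[[u,v]]],float),K,np.array([k,0,0,0.]))[0,0]
    d=R.T@np.array([p[0],p[1],1]);o=-R.T@t
    return o,d
def onz(name,u,v,z,P=None):
    o,d=ray(name,u,v,P);s=(z-o[2])/d[2];return o+s*d
def cloud(name,dep,P):
    K=np.array(P["mtx"]);k=P["k1"];R=np.array(P["R"]);t=np.array(P["t"]).ravel()
    h,w=dep.shape;uu,vv=np.meshgrid(np.arange(w),np.arange(h))
    p=cv2.undistortPoints(np.stack([uu,vv],-1).reshape(-1,1,2).astype(float),K,np.array([k,0,0,0.]))[:,0]
    c=np.c_[p,np.ones(len(p))]*dep.reshape(-1,1)
    return ((c-t)@R).reshape(h,w,3)
def proj(X,P):
    c=np.array(P["R"])@np.array(X,float)+np.array(P["t"]).ravel()
    p=c[:2]/c[2];p=p*(1+P["k1"]*(p@p));K=np.array(P["mtx"])
    return K[:2,:2]@p+K[:2,2]
def save(n,im): cv2.imwrite("pics/"+n,im[...,::-1])
E
python3 - <<'E'
from h import *
for n in ("scene","top"):
    P=optics.camera_params(n);im,d=optics.grab_frame(n);save(n+"1.png",im);np.savez(n+"1.npz",im=im,d=d)
    R=np.array(P["R"]);print(n,-R.T@np.array(P["t"]).ravel(),R[2],P["k1"],np.array(P["mtx"])[0])
print(readout.state())
E
```

```text
pics
scene [1152.41633849    5.91491144 1084.69254197] [-0.47983702 -0.0525193  -0.87578431] 0.038133869795951625 [386.86865832   0.         279.11885817]
top [ 350.77731844  -67.64941221 1168.88321464] [ 0.2118654   0.00503293 -0.9772859 ] -0.07813421915140482 [415.92319375   0.         279.1846081 ]
{'time_s': 0.1, 'qpos': array([ 6.56617176e+01,  1.83483349e+01,  8.96967133e+01,  3.40903615e-05,
        7.20435402e+01, -1.14506898e+00]), 'qvel': array([ 0.07969747, -0.10772649, -0.11816331, -0.00866224,  0.11126344,
        0.05118681]), 'effort': array([-7.86595010e-04, -4.13335347e+01, -2.32505357e+01,  7.28307758e-02,
        4.22851718e-02, -6.58045360e-05]), 'ee_pos': array([226.26224343, 528.12866623, 201.61909762]), 'ee_rot': array([ -91.16603291,   89.91141158, -114.35925685]), 'force': array([-0.90630329, -0.80888346,  1.0369608 ]), 'torque': array([ 0.01423557,  0.04537451, -0.00515214]), 'gripper_width': 90.99838428805255}
```

View pics/scene1.png

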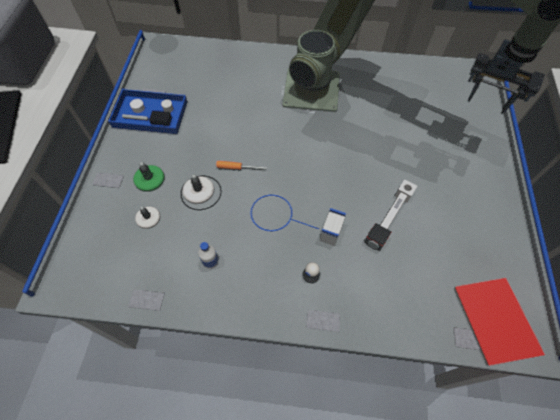

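View pics/top1.png

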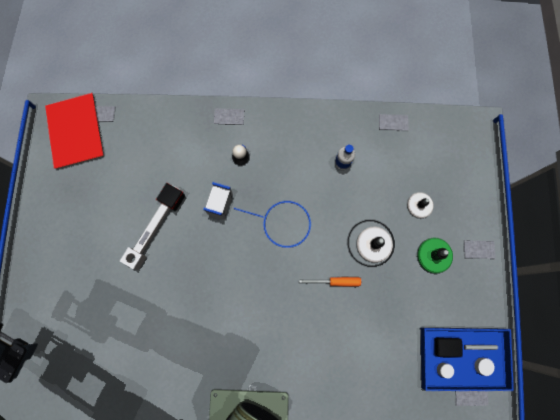

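Both views show the scene: the top view has three candidate feet. They are the large white one in the black ring (375,245), a small white one (421,205) and a green one (435,255). White, and the larger of the white ones, means (375,245). I'll check it in a crop and measure.

```bash
cat > m.py <<'E'
from h import *
from scipy.optimize import least_squares
def circ(p):
    f=lambda q:np.hypot(p[:,0]-q[0],p[:,1]-q[1])-q[2]
    return least_squares(f,[*p[:,:2].mean(0),50],loss='soft_l1',f_scale=2).x
def planepts(name,ys,xs,z,P): return np.array([onz(name,x,y,z,P) for y,x in zip(ys,xs)])
def ringm(im):
    h=cv2.cvtColor(im,cv2.COLOR_RGB2HSV);return (h[...,0]>100)&(h[...,0]<125)&(h[...,1]>130)&(h[...,2]>60)
E
python3 - <<'E'
from m import *
for n,box,fb in (("top",(195,255,258,314),(215,275,340,400)),("scene",(188,236,246,294),(168,212,175,225))):
    z=np.load(n+"1.npz");im=z["im"];P=optics.camera_params(n)
    m=ringm(im);r0,r1,c0,c1=box;mm=np.zeros_like(m);mm[r0:r1,c0:c1]=m[r0:r1,c0:c1]
    p=planepts(n,*np.nonzero(mm),0,P);print(n,"ring",mm.sum(),circ(p))
    # foot white disc
    r0,r1,c0,c1=fb;g=im.min(2)>150;q=np.zeros(g.shape,np.uint8);q[r0:r1,c0:c1]=g[r0:r1,c0:c1]
    cs=max(cv2.findContours(q,0,1)[0],key=cv2.contourArea);h=cv2.convexHull(cs)[:,0]
    pp=planepts(n,h[:,1],h[:,0],16,P);print("disc",circ(pp))
    # cloud: top of things
    C=cloud(n,z["d"],P)
    sub=C[r0:r1,c0:c1].reshape(-1,3);s=sub[sub[:,2]>72];print("pin/depth",len(s),s.mean(0) if len(s) else 0, sub[:,2].max())
    # bracket
    save(n+"_foot.png",cv2.resize(im[r0-30:r1+30,c0-30:c1+60],None,fx=5,fy=5))
z=np.load("top1.npz");im=z["im"]
save("top_br.png",cv2.resize(im[170:280,110:240],None,fx=5,fy=5,interpolation=2))
E
```

```text
top ring 209 [557.30709392 -84.69465774  65.10843859]
disc [ 506.47090689 -332.47563912   48.94186581]
pin/depth 48 [ 460.55435435 -253.96404741  401.33847087] 1168.8832146370712
scene ring 14 [555.64391643 -86.02208704  65.4203245 ]
disc [ 506.44945545 -332.88578646   48.70448841]
pin/depth 41 [ 728.1731906  -217.52287371  424.87819786] 1084.6925419667443
```

View pics/top_foot.png

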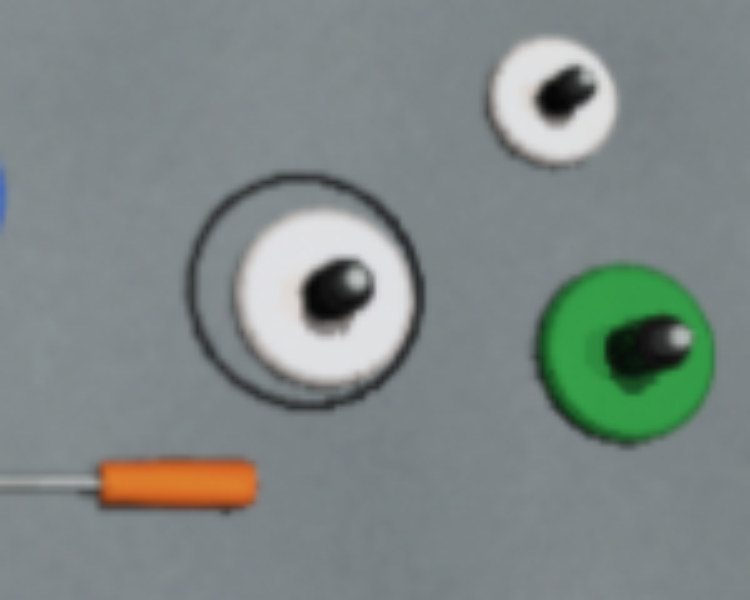

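View pics/top_br.png

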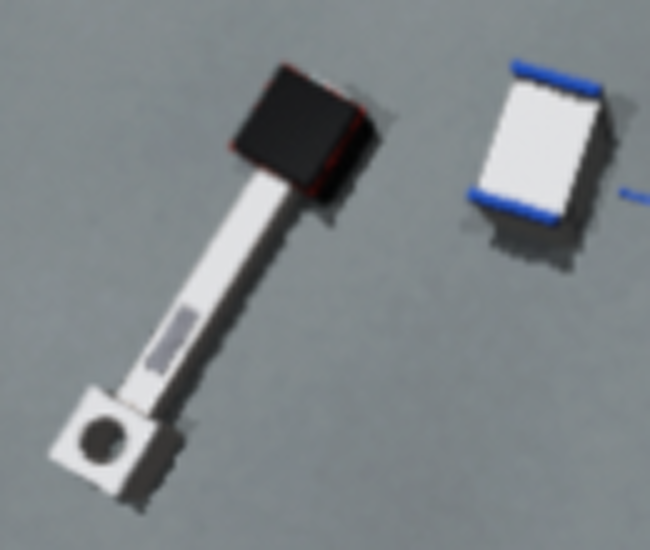

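The large white foot sits alone in the black ring (crop centre ~(325,297)), so the choice is confirmed. The second crop shows the bracket with its hole at (102,441) and head at (298,130), and the saddle to the right of it. Next are the bracket and saddle poses.

```bash
python3 - <<'E'
from m import *
P=optics.camera_params("top")
def c(x,y,z): return onz("top",110+(x+.5)/5-.5,170+(y+.5)/5-.5,z,P)
h=c(102,441,45); hd=np.mean([c(*q,52) for q in [(285,65),(365,110),(315,195),(232,148)]],0)
print("hole",h,"head",hd,np.linalg.norm((hd-h)[:2]),"yaw",np.degrees(np.arctan2(*(hd-h)[1::-1])))
print("mid",(h+hd)/2)
ck=[c(*q,78) for q in [(514,62),(604,88),(470,188),(558,215)]]
s=np.mean(ck,0);r=np.array([557,-85]);print("saddle",s,s[:2]-r,np.linalg.norm(s[:2]-r),np.degrees(np.arctan2(*(s[:2]-r)[::-1])))
z=np.load("top1.npz");im=z["im"]
m=ringm(im);mm=np.zeros_like(m);mm[200:225,232:263]=m[200:225,232:263]
p=planepts("top",*np.nonzero(mm),0,P);l=cv2.fitLine(p[:,:2].astype(np.float32),2,0,.01,.01).ravel();print("line",l,np.degrees(np.arctan2(l[1],l[0])))
# white bar mask
g=(im.min(2)>170)
zz=np.zeros_like(g);zz[205:248,130:170]=g[205:248,130:170]
p=planepts("top",*np.nonzero(zz),36,P);l=cv2.fitLine(p[:,:2].astype(np.float32),2,0,.01,.01).ravel();print("bar",l,np.degrees(np.arctan2(l[1],l[0])))
# scene checks
P2=optics.camera_params("scene")
print("proj scene hole",proj(h,P2),"head",proj(hd,P2),"saddle",proj(s,P2))
z2=np.load("scene1.npz")["im"];save("scene_br.png",cv2.resize(z2[170:270,310:430],None,fx=5,fy=5,interpolation=2))
S=readout.state();R=__import__("scipy.spatial.transform",fromlist=["R"]).Rotation.from_euler("xyz",S["ee_rot"],degrees=True).as_matrix();print(R.round(3))
E
```

```text
hole [439.11811111 339.06411608  45.        ] head [615.38382594 243.98851793  52.        ] 200.27224367447695 yaw -28.34188750059668
mid [527.25096853 291.526317    48.5       ]
saddle [608.91211096 107.08153659  78.        ] [ 51.91211096 192.08153659] 198.97282217020478 74.87649802400242
line [2.5141507e-01 9.6787935e-01 5.8639233e+02 2.7405500e+01] 75.43873
bar [ 8.8450527e-01 -4.6653014e-01  5.3512885e+02  2.8994122e+02] -27.809298
proj scene hole [407.95214265 187.22429539] head [378.50560889 232.52806995] saddle [333.41843909 221.63166068]
[[-0.001  0.394  0.919]
 [-0.001  0.919 -0.394]
 [-1.    -0.002 -0.   ]]
```

View pics/scene_br.png

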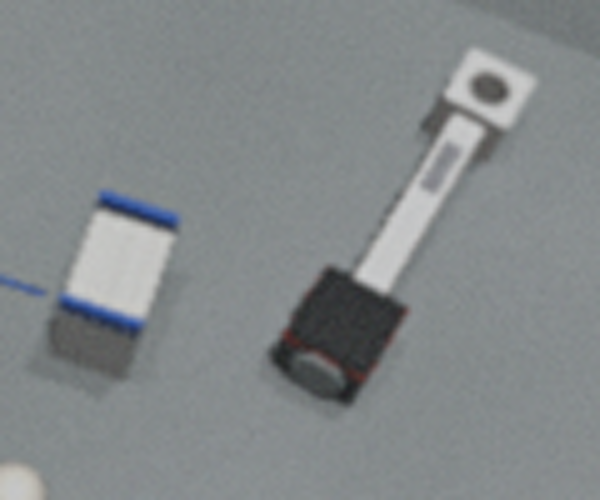

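The foot is at (506.5, -332.7), the ring at (557, -85) and the saddle at yaw 75°. The bracket is at mid (527, 291.5), yaw -28°. Because of the last joint's range, the jaw must be at yaw -118 when gripping the bracket (q6≈143), so I'll turn about -185° on the way to the foot.

```bash

python3 -m creep '[{"translation":[1.12,-3.44,0],"delta_rot":[0,0,-0.12]},{"translation":[1.12,-3.44,0],"delta_rot":[0,0,-0.12]},{"translation":[1.12,-3.44,0],"delta_rot":[0,0,-0.12]},{"translation":[1.12,-3.44,0],"delta_rot":[0,0,-0.12]},{"translation":[1.12,-3.44,0],"delta_rot":[0,0,-0.12]}]' 1
```

```text
time_s: 0.52
ee_pos: [282.4, 354.7, 201.9]
ee_rot: [-57.5, 90.0, -115.3]
force: [0.9, 0.2, -0.4]
gripper_width: 91.5
```

```bash

python3 -m creep '[{"translation":[1.12,-3.44,0],"delta_rot":[0,0,-0.12]},{"translation":[1.12,-3.44,0],"delta_rot":[0,0,-0.12]},{"translation":[1.12,-3.44,0],"delta_rot":[0,0,-0.12]},{"translation":[1.12,-3.44,0],"delta_rot":[0,0,-0.12]},{"translation":[1.12,-3.44,0],"delta_rot":[0,0,-0.12]}]' 1
python3 -m creep '[{"translation":[1.12,-3.44,0],"delta_rot":[0,0,-0.12]},{"translation":[1.12,-3.44,0],"delta_rot":[0,0,-0.12]},{"translation":[1.12,-3.44,0],"delta_rot":[0,0,-0.12]},{"translation":[1.12,-3.44,0],"delta_rot":[0,0,-0.12]},{"translation":[1.12,-3.44,0],"delta_rot":[0,0,-0.12]}]' 1
python3 -m creep '[{"translation":[1.12,-3.44,0],"delta_rot":[0,0,-0.12]},{"translation":[1.12,-3.44,0],"delta_rot":[0,0,-0.12]},{"translation":[1.12,-3.44,0],"delta_rot":[0,0,-0.12]},{"translation":[1.12,-3.44,0],"delta_rot":[0,0,-0.12]},{"translation":[1.12,-3.44,0],"delta_rot":[0,0,-0.12]}]' 1
python3 -m creep '[{"translation":[1.12,-3.44,0],"delta_rot":[0,0,-0.12]},{"translation":[1.12,-3.44,0],"delta_rot":[0,0,-0.12]},{"translation":[1.12,-3.44,0],"delta_rot":[0,0,-0.12]},{"translation":[1.12,-3.44,0],"delta_rot":[0,0,-0.12]},{"translation":[1.12,-3.44,0],"delta_rot":[0,0,-0.12]}]' 1
python3 -m creep '[{"translation":[0,0,0],"delta_rot":[0,0,-0.12]},{"translation":[0,0,0],"delta_rot":[0,0,-0.12]},{"translation":[0,0,0],"delta_rot":[0,0,0]}]' 1
cat > st.py <<'E'
from h import *
from scipy.spatial.transform import Rotation as Ro
s=readout.state();R=Ro.from_euler("xyz",s["ee_rot"],degrees=True).as_matrix()
print(round(s["time_s"],2),"pos",s["ee_pos"].round(1),"q",s["qpos"].round(1),"F",s["force"].round(1),"T",s["torque"].round(2),"w",round(s["gripper_width"],1),"jawyaw",np.degrees(np.arctan2(R[1,1],R[0,1])).round(2),"xax",R[:,0].round(4),"jz",R[2,1].round(4))
E
python3 st.py
```

```text
time_s: 0.93
ee_pos: [338.3, 182.8, 202.2]
ee_rot: [-25.8, 90.0, -118.0]
force: [1.4, -0.1, -0.4]
gripper_width: 91.5
time_s: 1.35
ee_pos: [394.3, 10.7, 202.3]
ee_rot: [167.1, 90.0, 40.5]
force: [0.3, 0.7, 0.3]
gripper_width: 91.1
time_s: 1.77
ee_pos: [450.4, -161.3, 202.1]
ee_rot: [-56.1, 90.0, 142.8]
force: [0.3, 0.5, -0.6]
gripper_width: 91.2
time_s: 2.18
ee_pos: [506.4, -333.1, 201.8]
ee_rot: [-20.9, 89.9, 143.6]
force: [1.8, -1.0, -0.5]
gripper_width: 90.9
time_s: 2.43
ee_pos: [506.1, -332.1, 201.3]
ee_rot: [-2.6, 89.9, 148.4]
force: [0.7, 0.4, -0.3]
gripper_width: 91.1
2.43 pos [ 506.1 -332.1  201.3] q [-34.4  21.2  85.5  -0.   73.5  84.7] F [ 0.7  0.4 -0.3] T [ 0.07  0.15 -0.01] w 91.1 jawyaw -119.01 xax [-0.0016  0.001  -1.    ] jz -0.0001
```

```bash
python3 - <<'E'
from m import *
P=optics.camera_params("wrist");im,d=optics.grab_frame("wrist");save("w1.png",im)
for z in (16,64,88): print(z,proj([506.5,-332.6,z],P))
C=cloud("wrist",d,P)
for lo,hi in((70,95),(60,68),(12,20)):
    m=(C[...,2]>lo)&(C[...,2]<hi)&(d>0)&(np.hypot(C[...,0]-506,C[...,1]+332)<70);p=C[m]
    if len(p): print(lo,len(p),p.mean(0),p.min(0),p.max(0))
E
```

```text
16 [280.53436271 184.77896914]
64 [280.67789325 194.05786004]
88 [280.7659972  199.75293892]
70 233 [ 506.24783085 -333.43700088   84.15090854] [ 497.54213432 -340.5351699    70.00944855] [ 512.80630255 -324.90047815   88.8140808 ]
60 388 [ 507.19161598 -333.94068302   63.38952439] [ 489.99685313 -347.41535297   60.19934159] [ 519.68490466 -317.88147979   67.98205145]
12 4225 [ 507.79917322 -334.33327186   15.13591914] [ 455.37331476 -382.35587838   12.00998714] [ 554.17034929 -283.29860036   19.67539689]
```

View pics/w1.png

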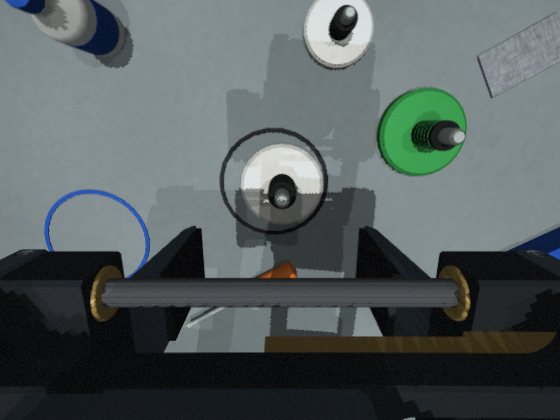

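The wrist view shows the foot on its own in the ring, with the pin at (282,200), exactly where predicted. Depth centres it at about (505,-332.7). I'll descend.

```bash

python3 -m creep '[{"translation":[-0.1,-0.06,-2.5],"delta_rot":[0,0,0]},{"translation":[0,0,-2.5],"delta_rot":[0,0,0]},{"translation":[0,0,-2.5],"delta_rot":[0,0,0]},{"translation":[0,0,-2.5],"delta_rot":[0,0,0]},{"translation":[0,0,-2],"delta_rot":[0,0,0]}]' 1
python3 -m creep '[{"translation":[0,0,-1.6],"delta_rot":[0,0,0]},{"translation":[0,0,-1.4],"delta_rot":[0,0,0]},{"translation":[0,0,-0.8],"delta_rot":[0,0,0]},{"translation":[0,0,-0.3],"delta_rot":[0,0,0]},{"translation":[0,0,0],"delta_rot":[0,0,0]}]' 1; python3 st.py
```

```text
time_s: 2.9
ee_pos: [504.7, -331.0, 80.7]
ee_rot: [-2.5, 89.9, 148.9]
force: [-0.7, 0.7, -0.2]
gripper_width: 91.4
time_s: 3.32
ee_pos: [505.3, -331.6, 41.0]
ee_rot: [1.0, 89.9, 152.2]
force: [-0.8, -0.8, 0.1]
gripper_width: 91.1
3.32 pos [ 505.3 -331.6   41. ] q [-34.4  28.9  97.9  -0.   53.2  84.4] F [-0.8 -0.8  0.1] T [0.03 0.14 0.02] w 91.1 jawyaw -118.73 xax [-8.e-04  4.e-04 -1.e+00] jz 0.0
```

```bash

python3 -m creep '[{"translation":[0,0,0],"delta_rot":[0,0,0]},{"translation":[0,0,0],"delta_rot":[0,0,0]},{"translation":[0,0,0],"delta_rot":[0,0,0]},{"translation":[0,0,0],"delta_rot":[0,0,0]},{"translation":[0,0,0],"delta_rot":[0,0,0]}]' -1 15
python3 -m creep '[{"translation":[0,0,0],"delta_rot":[0,0,0]},{"translation":[0,0,0],"delta_rot":[0,0,0]},{"translation":[0,0,0],"delta_rot":[0,0,0]},{"translation":[0,0,0],"delta_rot":[0,0,0]},{"translation":[0,0,0],"delta_rot":[0,0,0]}]' -1 15
python3 st.py
```

```text
time_s: 3.73
ee_pos: [505.7, -332.2, 41.9]
ee_rot: [168.5, 89.9, -40.3]
force: [0.1, -0.0, 0.3]
gripper_width: 61.1
time_s: 4.15
ee_pos: [505.2, -332.5, 41.3]
ee_rot: [89.8, 89.9, -119.1]
force: [-1.5, -1.7, -0.1]
gripper_width: 29.0
4.15 pos [ 505.2 -332.5   41.3] q [-34.4  28.9  97.9  -0.1  53.2  84.4] F [-1.5 -1.7 -0.1] T [-0.27  0.35 -0.01] w 29.0 jawyaw -118.81 xax [-5.e-04 -9.e-04 -1.e+00] jz 0.001
```

```bash

python3 -m creep '[{"translation":[0.04,0.2,-0.02],"delta_rot":[0,0,0]},{"translation":[0.1,0.5,-0.03],"delta_rot":[0,0,0]},{"translation":[0.15,0.7,0],"delta_rot":[0,0,0]},{"translation":[0.2,0.96,0],"delta_rot":[0,0,0]},{"translation":[0.2,0.96,0],"delta_rot":[0,0,0]}]'
python3 st.py
```

```text
time_s: 4.57
ee_pos: [512.9, -299.0, 41.3]
ee_rot: [154.3, 89.9, -54.6]
force: [-1.2, -4.2, 2.5]
gripper_width: 29.2
4.57 pos [ 512.9 -299.    41.3] q [-31.3  28.   99.6  -0.1  52.3  87.5] F [-1.2 -4.2  2.5] T [-0.84  0.33 -0.03] w 29.2 jawyaw -118.84 xax [ 0.0011 -0.0016 -1.    ] jz 0.0009
```

```bash

python3 -m creep '[{"translation":[0.24,1.15,0],"delta_rot":[0,0,0]},{"translation":[0.24,1.15,0],"delta_rot":[0,0,0]},{"translation":[0.24,1.15,0],"delta_rot":[0,0,0]},{"translation":[0.24,1.15,0],"delta_rot":[0,0,0]},{"translation":[0.24,1.15,0],"delta_rot":[0,0,0]}]'
python3 -m creep '[{"translation":[0.24,1.15,0],"delta_rot":[0,0,0]},{"translation":[0.24,1.15,0],"delta_rot":[0,0,0]},{"translation":[0.24,1.15,0],"delta_rot":[0,0,0]},{"translation":[0.24,1.15,0],"delta_rot":[0,0,0]},{"translation":[0.24,1.15,0],"delta_rot":[0,0,0]}]'
python3 st.py
```

```text
time_s: 4.98
ee_pos: [524.7, -240.4, 41.3]
ee_rot: [146.0, 89.9, -62.8]
force: [-0.7, -5.2, 4.3]
gripper_width: 29.3
time_s: 5.4
ee_pos: [536.5, -182.9, 41.3]
ee_rot: [125.4, 89.9, -83.4]
force: [-0.8, -5.6, 3.8]
gripper_width: 29.3
5.4 pos [ 536.5 -182.9   41.3] q [-2.000e+01  2.600e+01  1.032e+02 -1.000e-01  5.070e+01  9.890e+01] F [-0.8 -5.6  3.8] T [-1.    0.35 -0.  ] w 29.3 jawyaw -118.78 xax [ 1.e-04 -1.e-03 -1.e+00] jz 0.0008
```

```bash

python3 -m creep '[{"translation":[0.24,1.15,0],"delta_rot":[0,0,0]},{"translation":[0.24,1.15,0],"delta_rot":[0,0,0]},{"translation":[0.24,1.15,0],"delta_rot":[0,0,0]},{"translation":[0.24,1.15,0],"delta_rot":[0,0,0]},{"translation":[0.24,1.15,0],"delta_rot":[0,0,0]}]'
python3 -m creep '[{"translation":[0.24,1.15,0],"delta_rot":[0,0,0]},{"translation":[0.24,1.15,0],"delta_rot":[0,0,0]},{"translation":[0.2,1.0,0],"delta_rot":[0,0,0]},{"translation":[0.15,0.65,0],"delta_rot":[0,0,0]},{"translation":[0.04,0.2,0],"delta_rot":[0,0,0]}]'
python3 -m creep '[{"translation":[0,0,0],"delta_rot":[0,0,0]},{"translation":[0,0,0],"delta_rot":[0,0,0]}]'
python3 st.py
python3 - <<'E'
from m import *
for n in("top","wrist"):
    P=optics.camera_params(n);im,d=optics.grab_frame(n);save(n+"2.png",im);np.savez(n+"2.npz",im=im,d=d)
    if n=="top": save("top2c.png",cv2.resize(im[150:290,200:340],None,fx=4,fy=4))
E
```

```text
time_s: 5.82
ee_pos: [548.1, -125.4, 41.3]
ee_rot: [95.8, 89.9, -113.0]
force: [-1.6, -4.5, 3.8]
gripper_width: 29.5
time_s: 6.23
ee_pos: [556.8, -83.6, 41.3]
ee_rot: [76.6, 89.9, -132.1]
force: [-1.2, -6.2, 4.7]
gripper_width: 29.2
time_s: 6.4
ee_pos: [556.8, -83.4, 41.3]
ee_rot: [-31.8, 89.9, 119.4]
force: [-0.7, -1.2, 4.8]
gripper_width: 29.5
6.4 pos [556.8 -83.4  41.3] q [-9.700e+00  2.580e+01  1.037e+02  1.000e-01  5.050e+01  1.090e+02] F [-0.7 -1.2  4.8] T [-0.37  0.3   0.04] w 29.5 jawyaw -118.79 xax [-5.e-04  8.e-04 -1.e+00] jz -0.0005
```

View pics/top2c.png

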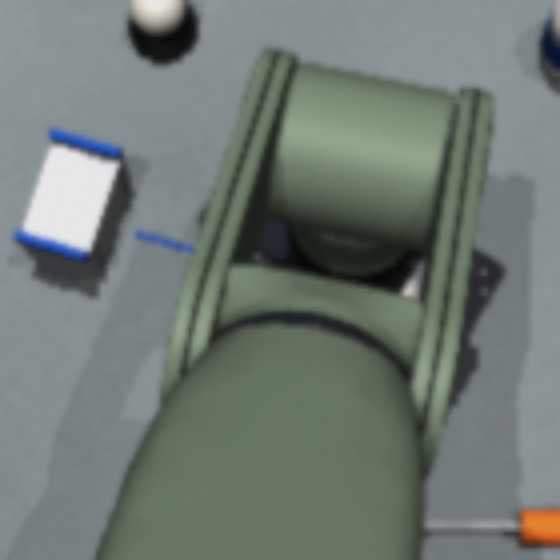

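View pics/wrist2.png

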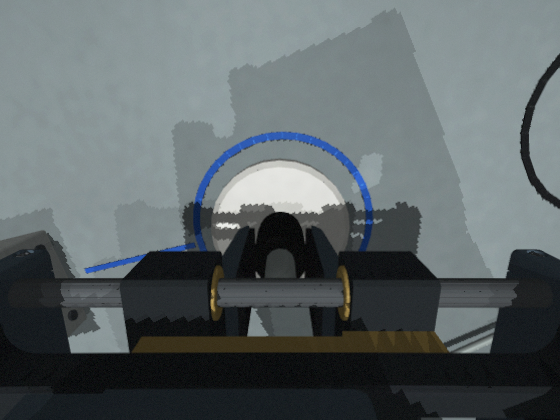

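The top view is blocked by the arm. The wrist view shows the white disc (centre ~(281,215)) within the blue ring (arc 195–373). I'll measure the offset between them in this one view.

```bash
cat > off.py <<'E'
from m import *
import sys
def meas(im,P,name="wrist",box=None):
    m=ringm(im).astype(np.uint8)
    cand=np.argwhere(m)
    pts=planepts(name,cand[:,0],cand[:,1],0,P)
    k=np.abs(np.hypot(pts[:,0]-557,pts[:,1]+85)-65)<12
    c=circ(pts[k]);print("ring",k.sum(),c)
    return c
if __name__=="__main__":
    z=np.load("wrist2.npz");P=optics.camera_params("wrist");c=meas(z["im"],P)
    C=cloud("wrist",z["d"],P);g=z["im"].min(2)
    # disc upper arc: per column, top-most transition to white
    pts=[]
    for u in range(225,340,3):
        for v in range(150,215):
            if g[v,u]>135 and g[v-2,u]<=200 and np.ptp(z["im"][v,u].astype(int))<25: 
                if g[v:v+3,u].min()>130 and int(g[v,u])-int(g[v-3,u])>15:
                    pts.append((v,u));break
    p=np.array(pts);q=planepts("wrist",p[:,0],p[:,1],16,P);print(len(q))
    f=lambda x:np.hypot(q[:,0]-x[0],q[:,1]-x[1])-50
    r=least_squares(f,[557,-85],loss='soft_l1');print("disc",r.x,np.abs(r.fun).mean())
    D=C[(np.abs(C[...,2]-16)<3)&(z["d"]>0)&(np.hypot(C[...,0]-557,C[...,1]+85)<60)];print("depth disc",D.min(0),D.max(0))
    print("ring by known r")
E
python3 off.py
```

```text
ring 2356 [556.59596956 -84.69224748  65.20350957]
39
disc [557.05546655 -82.66696855] 0.20000500512699823
depth disc [ 517.67533617 -131.46099077   13.01803365] [606.19873381 -35.34870938  18.92947498]
ring by known r
```

```bash

python3 -m creep '[{"translation":[-0.03,-0.1,0],"delta_rot":[0,0,0]},{"translation":[0,-0.08,0],"delta_rot":[0,0,0]},{"translation":[0,0,0.02],"delta_rot":[0,0,0]},{"translation":[0,0,0],"delta_rot":[0,0,0]}]'
python3 st.py
python3 -m creep '[{"translation":[0,0,0],"delta_rot":[0,0,0]},{"translation":[0,0,0],"delta_rot":[0,0,0]},{"translation":[0,0,0],"delta_rot":[0,0,0]},{"translation":[0,0,0],"delta_rot":[0,0,0]},{"translation":[0,0,0],"delta_rot":[0,0,0]}]' 1
python3 -m creep '[{"translation":[0,0,0],"delta_rot":[0,0,0]},{"translation":[0,0,0],"delta_rot":[0,0,0]},{"translation":[0,0,0],"delta_rot":[0,0,0]}]' 1
python3 st.py
```

```text
time_s: 6.83
ee_pos: [556.8, -83.7, 41.3]
ee_rot: [-63.2, 89.8, 87.9]
force: [0.5, 5.8, 4.2]
gripper_width: 29.4
6.83 pos [556.8 -83.7  41.3] q [ -9.9  25.8 103.7   0.3  50.5 108.9] F [0.5 5.8 4.2] T [ 0.96 -0.02  0.07] w 29.4 jawyaw -118.9 xax [ 1.e-04  4.e-03 -1.e+00] jz -0.0036
time_s: 7.25
ee_pos: [556.4, -86.6, 40.7]
ee_rot: [22.2, 89.9, 173.4]
force: [-0.5, 0.1, -0.3]
gripper_width: 59.7
time_s: 7.5
ee_pos: [556.7, -86.7, 41.0]
ee_rot: [40.9, 90.0, -167.9]
force: [-0.4, 0.3, -0.3]
gripper_width: 79.7
7.5 pos [556.7 -86.7  41. ] q [-10.   25.8 103.7  -0.   50.5 108.8] F [-0.4  0.3 -0.3] T [-0.02  0.17 -0.02] w 79.7 jawyaw -118.84 xax [-2.e-04 -0.e+00 -1.e+00] jz 0.0001
```

```bash

python3 -m creep '[{"translation":[0,0,1],"delta_rot":[0,0,0]},{"translation":[0,0,3],"delta_rot":[0,0,0]},{"translation":[0,0,4],"delta_rot":[0,0,0]},{"translation":[0,0,4],"delta_rot":[0,0,0]},{"translation":[0,0,4],"delta_rot":[0,0,0]}]' 1
python3 -m creep '[{"translation":[0,0,0],"delta_rot":[0,0,0]},{"translation":[0,0,0],"delta_rot":[0,0,0]}]' 1
python3 - <<'E'
from m import *
from off import meas
P=optics.camera_params("wrist");im,d=optics.grab_frame("wrist");save("w3.png",im);np.savez("w3.npz",im=im,d=d)
meas(im,P)
C=cloud("wrist",d,P)
for lo,hi in((70,95),(60,68),(13,19)):
    p=C[(C[...,2]>lo)&(C[...,2]<hi)&(d>0)&(np.hypot(C[...,0]-557,C[...,1]+85)<60)]
    if len(p): a=np.percentile(p,1,0);b=np.percentile(p,99,0);print(lo,len(p),(a+b)/2,b-a)
E
python3 st.py
```

```text
time_s: 7.92
ee_pos: [556.3, -86.6, 203.6]
ee_rot: [-179.6, 90.0, -28.5]
force: [1.5, 0.1, 0.8]
gripper_width: 90.9
time_s: 8.08
ee_pos: [558.3, -86.9, 204.7]
ee_rot: [-161.8, 89.6, -10.7]
force: [0.6, 0.7, -1.0]
gripper_width: 91.4
ring 1215 [556.1554722  -84.91710436  64.95588857]
70 225 [557.5658713  -83.24524756  79.78374754] [14.54536549 14.72997497 17.53219192]
60 382 [557.13510806 -82.80154881  63.57770741] [28.62979809 28.55545066  5.09946302]
13 3965 [557.37631041 -82.87849826  15.18057735] [90.21921382 90.23959747  3.90714489]
8.13 pos [556.8 -86.7 202.2] q [-10.   17.2  91.3  -0.   71.4 108.8] F [-0.9 -0.3 -0.6] T [-0.02  0.18  0.02] w 90.8 jawyaw -118.83 xax [ 2.e-03 -5.e-04 -1.e+00] jz -0.0005
```

View pics/w3.png

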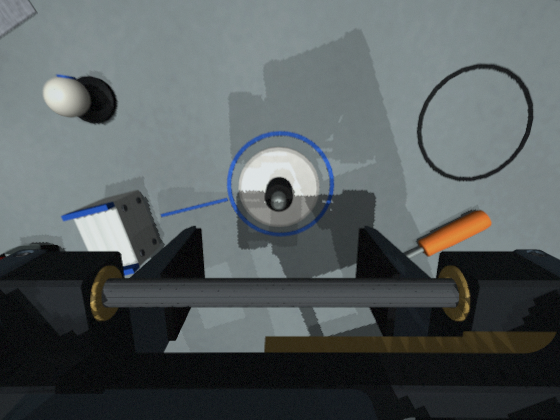

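The foot stands upright at about (557.2,-83), 2 mm from the ring centre, released. In the picture the disc centre is (278,188) inside the ring. Next is the bracket.

```bash

python3 -m creep '[{"translation":[0.08,2.8,0],"delta_rot":[0,0,0.003]},{"translation":[0.08,3.6,0],"delta_rot":[0,0,0.003]},{"translation":[0.08,3.6,0],"delta_rot":[0,0,0.003]},{"translation":[0.08,3.6,0],"delta_rot":[0,0,0.003]},{"translation":[0.08,3.6,0],"delta_rot":[0,0,0.002]}]' 1
python3 -m creep '[{"translation":[0.08,3.6,0],"delta_rot":[0,0,0]},{"translation":[0.08,3.6,0],"delta_rot":[0,0,0]},{"translation":[0.08,3.6,0],"delta_rot":[0,0,0]},{"translation":[0.08,3.6,0],"delta_rot":[0,0,0]},{"translation":[0.08,2.8,0],"delta_rot":[0,0,0]}]' 1
python3 -m creep '[{"translation":[0,1.4,0],"delta_rot":[0,0,0]},{"translation":[0,0,0],"delta_rot":[0,0,0]},{"translation":[0,0,0],"delta_rot":[0,0,0]}]' 1
python3 st.py
python3 - <<'E'
from m import *
P=optics.camera_params("wrist");im,d=optics.grab_frame("wrist");save("w4.png",im);np.savez("w4.npz",im=im,d=d)
P=optics.camera_params("wrist")
C=cloud("wrist",d,P)
print("proj hole",proj([439.1,339.1,45],P),"head",proj([615.4,244,52],P))
a=np.radians(-28.1);ux=np.array([np.cos(a),np.sin(a)])
near=(d>0)&(np.abs((C[...,:2]-[527.2,291.5])@ux)<145)&(np.abs((C[...,:2]-[527.2,291.5])@[-ux[1],ux[0]])<45)
for n,lo,hi in(("bar",32,39),("hole blk",42,47.5),("head",49,56)):
    p=C[near&(C[...,2]>lo)&(C[...,2]<hi)]
    if len(p)>20:
        r=cv2.minAreaRect(p[:,:2].astype(np.float32));print(n,len(p),r,np.median(p[:,2]))
E
```

```text
time_s: 8.55
ee_pos: [559.3, 86.6, 199.0]
ee_rot: [36.2, 89.7, -171.8]
force: [0.1, 0.1, 0.1]
gripper_width: 91.4
time_s: 8.97
ee_pos: [563.3, 259.6, 198.7]
ee_rot: [43.4, 89.7, -164.6]
force: [0.5, -0.1, -0.5]
gripper_width: 91.0
time_s: 9.22
ee_pos: [564.0, 270.7, 199.6]
ee_rot: [69.5, 89.8, -138.5]
force: [-0.2, -0.1, -0.5]
gripper_width: 91.1
9.22 pos [564.  270.7 199.6] q [ 2.460e+01  2.310e+01  8.270e+01 -1.000e-01  7.440e+01  1.426e+02] F [-0.2 -0.1 -0.5] T [-0.03  0.19  0.02] w 91.1 jawyaw -117.97 xax [-0.0027 -0.0024 -1.    ] jz 0.0034
proj hole [278.22609923 304.39572794] head [278.85822945 138.40043082]
bar 2168 ((537.1911010742188, 289.38275146484375), (30.987337112426758, 245.88697814941406), 62.07864761352539) 35.77746986672408
hole blk 485 ((532.7689208984375, 289.86126708984375), (55.127994537353516, 253.7017364501953), 62.910640716552734) 44.62181324326298
head 2713 ((617.6012573242188, 246.67469787597656), (52.99673080444336, 55.42508316040039), 63.037689208984375) 51.69190188605281
```

View pics/w4.png

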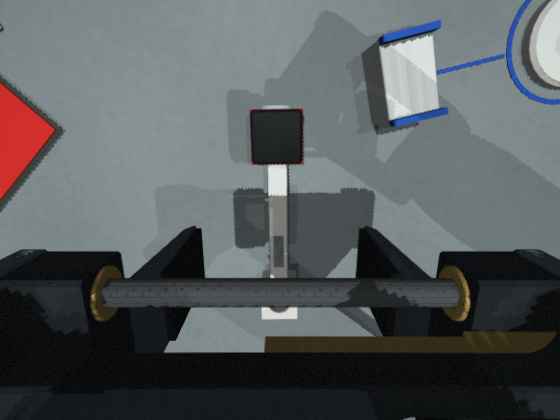

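The wrist view shows the bar nearly vertical under the jaws, with the head at (277,136) and the hole block at (280,312). I'll cast rays for a finer yaw and lateral offset.

```bash
python3 - <<'E'
from m import *
P=optics.camera_params("wrist");z=np.load("w4.npz");im=z["im"];g=im.min(2).astype(int);mx=im.max(2).astype(int)
save("w4c.png",cv2.resize(im[95:325,220:340],None,fx=2.5,fy=2.5))
pos=readout.state()["ee_pos"];
L=[]
for v in range(170,188,3):
    c=np.nonzero(g[v,255:300]>175)[0]+255;L.append(onz("wrist",(c[0]+c[-1])/2,v,36,P));print(v,c[0],c[-1],end=";")
hb=[]
for v in range(310,317,2):
    c=np.nonzero(g[v,255:305]>170)[0]+255;hb.append(onz("wrist",(c[0]+c[-1])/2,v,45,P));print(v,c[0],c[-1],end=";")
hd=[]
for v in range(118,158,6):
    c=np.nonzero(mx[v,235:315]<70)[0]+235;hd.append(onz("wrist",(c[0]+c[-1])/2,v,52,P));print(v,c[0],c[-1],end=";")
L,hb,hd=[np.mean(q,0) for q in(L,hb,hd)];print(L,hb,hd)
for a,b in((hb,L),(hb,hd),(L,hd)): print(np.degrees(np.arctan2(*(b-a)[1::-1])))
# lateral offset of tcp from line hb-hd
u=(hd-hb)[:2];u/=np.linalg.norm(u);print("lateral",u@[0,0],(pos[:2]-hb[:2])@[-u[1],u[0]],pos)
col=im[:,277].max(1);print("head rows",[v for v in range(95,175) if mx[v,277]<60][::53])
h=[v for v in range(95,175) if mx[v,277]<60];print(onz("wrist",277,h[0],52,P),onz("wrist",277,h[-1],52,P),h[0],h[-1])
E
```

```text
170 268 285;173 268 286;176 268 286;179 268 286;182 268 286;185 268 286;310 262 296;312 262 296;314 262 296;316 262 296;118 250 303;124 250 302;130 251 302;136 251 302;142 251 302;148 251 301;154 252 301;[577.71711734 266.59571087  36.        ] [427.93081744 343.98741557  45.        ] [618.64183696 245.19715224  52.        ]
-27.324530287726347
-27.384619771226653
-27.603993589317394
lateral 0.0 -2.992526625218394 [564.26404702 269.99521057 200.03773374]
head rows [110, 163]
[641.0046775  232.44327979  52.        ] [593.89900022 257.72033325  52.        ] 110 163
```

View pics/w4c.png

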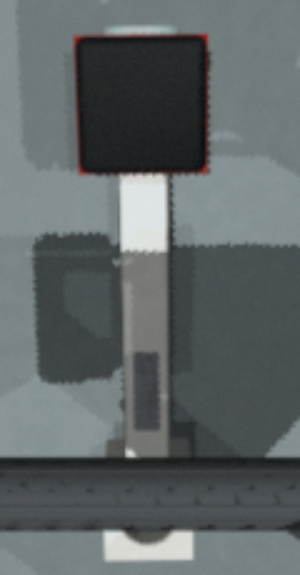

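```bash

python3 -m creep '[{"translation":[0.22,0.15,-2.5],"delta_rot":[0,0,0.008]},{"translation":[0,0,-3],"delta_rot":[0,0,0]},{"translation":[0,0,-3],"delta_rot":[0,0,0]},{"translation":[0,0,-2],"delta_rot":[0,0,0]},{"translation":[0,0,0],"delta_rot":[0,0,0]}]' 1
python3 -m creep '[{"translation":[0,0,0],"delta_rot":[0,0,0]}]' 1
python3 st.py
python3 - <<'E'
from m import *
P=optics.camera_params("wrist");im,d=optics.grab_frame("wrist");save("w5.png",im)
C=cloud("wrist",d,P);p=C[(d>0)&(np.abs(C[...,2]-52)<2)&(np.hypot(C[...,0]-617,C[...,1]-245)<45)]
print(cv2.minAreaRect(p[:,:2].astype(np.float32)))
E
```

```text
time_s: 9.68
ee_pos: [563.8, 269.2, 91.3]
ee_rot: [55.3, 89.4, -152.4]
force: [-0.4, -1.1, 0.2]
gripper_width: 91.5
time_s: 9.77
ee_pos: [566.6, 270.9, 95.5]
ee_rot: [62.1, 89.8, -145.6]
force: [0.9, -0.2, 0.5]
gripper_width: 91.3
9.77 pos [566.6 270.9  95.5] q [ 24.5  27.7  90.9  -0.   61.6 142.2] F [ 0.9 -0.2  0.5] T [ 0.04  0.15 -0.  ] w 91.3 jawyaw -117.68 xax [-0.0022 -0.0015 -1.    ] jz 0.0024
((617.085205078125, 247.27444458007812), (52.156333923339844, 53.839202880859375), 62.31116485595703)
```

View pics/w5.png

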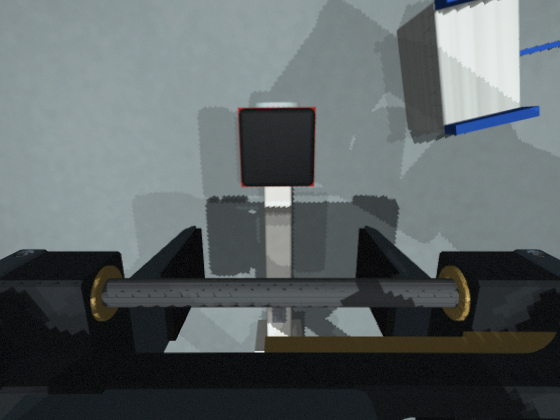

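The bar (264–292 columns) is centred between the pads (203–358, middle 280) to within 1 mm. I'll go down and grip.

```bash

python3 -m creep '[{"translation":[0,0,-2],"delta_rot":[0,0,0]},{"translation":[0,0,-2.5],"delta_rot":[0,0,0]},{"translation":[0,0,-2],"delta_rot":[0,0,0]},{"translation":[0,0,-0.8],"delta_rot":[0,0,0]},{"translation":[0,0,-0.2],"delta_rot":[0,0,0]}]' 1
python3 -m creep '[{"translation":[0,0,0],"delta_rot":[0,0,0]},{"translation":[0,0,0],"delta_rot":[0,0,0]}]' 1
python3 st.py
python3 -m creep '[{"translation":[0,0,0],"delta_rot":[0,0,0]},{"translation":[0,0,0],"delta_rot":[0,0,0]},{"translation":[0,0,0],"delta_rot":[0,0,0]},{"translation":[0,0,0],"delta_rot":[0,0,0]},{"translation":[0,0,0],"delta_rot":[0,0,0]}]' -1 30
python3 -m creep '[{"translation":[0,0,0],"delta_rot":[0,0,0]},{"translation":[0,0,0],"delta_rot":[0,0,0]},{"translation":[0,0,0],"delta_rot":[0,0,0]},{"translation":[0,0,0],"delta_rot":[0,0,0]},{"translation":[0,0,0],"delta_rot":[0,0,0]}]'
python3 -m creep '[{"translation":[0,0,0],"delta_rot":[0,0,0]},{"translation":[0,0,0],"delta_rot":[0,0,0]}]'
python3 st.py
```

```text
time_s: 10.23
ee_pos: [567.2, 272.5, 21.2]
ee_rot: [85.5, 90.0, -122.1]
force: [0.5, 0.0, -0.3]
gripper_width: 91.2
time_s: 10.4
ee_pos: [568.4, 273.3, 23.0]
ee_rot: [-129.8, 89.8, 22.6]
force: [0.7, 1.0, 0.1]
gripper_width: 91.2
10.4 pos [568.4 273.3  23. ] q [ 24.6  31.9  95.4  -0.   52.5 142.2] F [0.7 1.  0.1] T [0.02 0.17 0.01] w 91.2 jawyaw -117.58 xax [ 0.0032  0.0014 -1.    ] jz -0.0027
time_s: 10.82
ee_pos: [567.1, 272.9, 21.3]
ee_rot: [-136.9, 90.0, 15.5]
force: [-0.3, -0.2, 0.2]
gripper_width: 60.6
time_s: 11.23
ee_pos: [566.9, 272.8, 21.0]
ee_rot: [65.5, 90.0, -142.0]
force: [-0.4, -0.5, -0.2]
gripper_width: 27.4
time_s: 11.4
ee_pos: [566.8, 272.6, 21.0]
ee_rot: [84.1, 90.0, -123.4]
force: [-0.1, -0.8, -0.3]
gripper_width: 21.1
11.4 pos [566.8 272.6  21. ] q [ 24.6  32.   95.5  -0.   52.5 142.2] F [-0.1 -0.8 -0.3] T [-0.19  0.25  0.13] w 21.1 jawyaw -117.54 xax [-4.e-04 -6.e-04 -1.e+00] jz 0.0007
```

```bash

python3 -m creep '[{"translation":[0,0,0],"delta_rot":[0,0,0]},{"translation":[0,0,0],"delta_rot":[0,0,0]},{"translation":[0,0,0.3],"delta_rot":[0,0,0]},{"translation":[0,0,0.7],"delta_rot":[0,0,0]},{"translation":[0,0,1],"delta_rot":[0,0,0]}]'
python3 -m creep '[{"translation":[0,0,0],"delta_rot":[0,0,0]},{"translation":[0,0,0],"delta_rot":[0,0,0]},{"translation":[0,0,0],"delta_rot":[0,0,0]},{"translation":[0,0,0],"delta_rot":[0,0,0]}]'
python3 st.py
cat > br.py <<'E'
from m import *
import sys
tag=sys.argv[1]
from scipy.spatial.transform import Rotation as Ro
s=readout.state();P=optics.camera_params("wrist");im,d=optics.grab_frame("wrist");save("w%s.png"%tag,im);np.savez("w%s.npz"%tag,im=im,d=d)
C=cloud("wrist",d,P)
jaw=float(sys.argv[2]) if len(sys.argv)>2 else -117.5
a=np.radians(jaw+90);u=np.array([np.cos(a),np.sin(a)]);n=np.array([-u[1],u[0]])
rel=C[...,:2]-s["ee_pos"][:2];al=rel@u;la=rel@n;zz=C[...,2]-s["ee_pos"][2]
m=(d>0)&(np.abs(la)<22)&(al>32)&(al<82)&(zz>20)&(zz<45)
p=np.c_[al[m],la[m],zz[m]];A=np.c_[p[:,:2]-p[:,:2].mean(0),np.ones(len(p))]
c=np.linalg.lstsq(A,p[:,2],rcond=None)[0];print("head top: slope along %.2f deg, across %.2f deg, mean dz %.1f n=%d"%(np.degrees(c[0]),np.degrees(c[1]),c[2],len(p)))
m=(d>0)&(np.abs(la)<45)&(al>20)&(al<120)&(np.abs(zz-c[2])<4)
r=cv2.minAreaRect(np.c_[al[m],la[m]].astype(np.float32));print("head rect rel TCP (along,lat)",r)
E
python3 br.py 6
```

```text
time_s: 11.82
ee_pos: [565.7, 272.3, 40.0]
ee_rot: [50.0, 89.8, -157.6]
force: [0.0, 0.2, -6.1]
gripper_width: 21.7
time_s: 12.15
ee_pos: [566.6, 272.7, 40.8]
ee_rot: [53.1, 89.9, -154.5]
force: [-1.4, -0.1, -5.9]
gripper_width: 21.3
12.15 pos [566.6 272.7  40.8] q [ 24.7  30.8  94.4  -0.   54.9 142.2] F [-1.4 -0.1 -5.9] T [-0.03  0.19 -0.01] w 21.3 jawyaw -117.57 xax [-8.e-04 -4.e-04 -1.e+00] jz 0.0007
head top: slope along -0.12 deg, across -0.01 deg, mean dz 30.2 n=9390
head rect rel TCP (along,lat) ((56.52387237548828, 0.8769798278808594), (54.21207046508789, 56.3802604675293), 89.96703338623047)
```

View pics/w6.png

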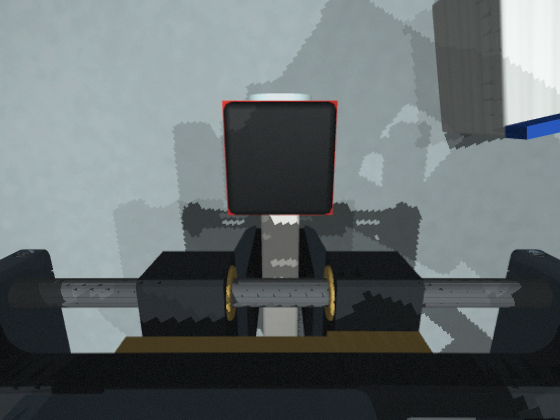

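The bracket is held level (slope -0.12°), with the head 56.5 mm from the TCP, so the grip is on the balance point. Next I lift, then turn +102.7° while moving to TCP (594, 55.7).

```bash

python3 -m creep '[{"translation":[0,0,1],"delta_rot":[0,0,0]},{"translation":[0,0,2],"delta_rot":[0,0,0]},{"translation":[0,0,2.5],"delta_rot":[0,0,0]},{"translation":[0,0,2.5],"delta_rot":[0,0,0]},{"translation":[0,0,2.5],"delta_rot":[0,0,0]}]'
python3 -m creep '[{"translation":[0,0,2],"delta_rot":[0,0,0]},{"translation":[0,0,1],"delta_rot":[0,0,0]},{"translation":[0,0,0.4],"delta_rot":[0,0,0]},{"translation":[0,0,0],"delta_rot":[0,0,0.03]},{"translation":[0,0,0],"delta_rot":[0,0,0.06]}]'
python3 st.py
python3 -m creep '[{"translation":[0.15,-1.2,0],"delta_rot":[0,0,0.1]},{"translation":[0.15,-1.2,0],"delta_rot":[0,0,0.1]},{"translation":[0.15,-1.2,0],"delta_rot":[0,0,0.1]},{"translation":[0.15,-1.2,0],"delta_rot":[0,0,0.1]},{"translation":[0.15,-1.2,0],"delta_rot":[0,0,0.1]}]'
python3 st.py
```

```text
time_s: 12.62
ee_pos: [566.7, 272.7, 147.6]
ee_rot: [60.5, 90.0, -147.1]
force: [-0.5, 0.2, -4.6]
gripper_width: 21.3
time_s: 13.03
ee_pos: [566.3, 272.5, 179.2]
ee_rot: [48.6, 89.9, -153.7]
force: [-0.4, -0.8, -7.4]
gripper_width: 21.3
13.03 pos [566.3 272.5 179.2] q [ 24.7  24.   84.2  -0.   71.9 137. ] F [-0.4 -0.8 -7.4] T [ 0.    0.16 -0.01] w 21.3 jawyaw -112.31 xax [-1.8e-03 -9.0e-04 -1.0e+00] jz 0.0015
time_s: 13.45
ee_pos: [573.5, 212.0, 178.4]
ee_rot: [14.0, 89.8, -159.5]
force: [0.5, 0.7, -5.8]
gripper_width: 21.4
13.45 pos [573.5 212.  178.4] q [ 19.2  22.6  86.7  -0.   71.  102.7] F [ 0.5  0.7 -5.8] T [-0.07  0.16  0.03] w 21.4 jawyaw -83.48 xax [-0.0032 -0.0012 -1.    ] jz 0.0008
```

```bash

python3 -m creep '[{"translation":[0.17,-1.3,0],"delta_rot":[0,0,0.1]},{"translation":[0.17,-1.3,0],"delta_rot":[0,0,0.1]},{"translation":[0.17,-1.3,0],"delta_rot":[0,0,0.1]},{"translation":[0.17,-1.3,0],"delta_rot":[0,0,0.1]},{"translation":[0.17,-1.3,0],"delta_rot":[0,0,0.1]}]'
python3 -m creep '[{"translation":[0.17,-1.3,0],"delta_rot":[0,0,0.1]},{"translation":[0.17,-1.3,0],"delta_rot":[0,0,0.1]},{"translation":[0.17,-1.3,0],"delta_rot":[0,0,0.1]},{"translation":[0.17,-1.3,0],"delta_rot":[0,0,0.1]},{"translation":[0.17,-1.3,0],"delta_rot":[0,0,0.1]}]'
python3 -m creep '[{"translation":[0.17,-1.3,0],"delta_rot":[0,0,0.1]},{"translation":[0.15,-1.0,0],"delta_rot":[0,0,0.07]},{"translation":[0,-0.3,0],"delta_rot":[0,0,0.03]},{"translation":[0,0,0],"delta_rot":[0,0,0]},{"translation":[0,0,0],"delta_rot":[0,0,0]}]'
python3 -m creep '[{"translation":[0,0,0],"delta_rot":[0,0,0]},{"translation":[0,0,0],"delta_rot":[0,0,0]}]'
python3 st.py; python3 st.py; python3 br.py 7 -14.8;python3 st.py
python3 - <<'E'
from m import *
for n in("top","scene"):
    P=optics.camera_params(n);im,d=optics.grab_frame(n);save(n+"7.png",im)
E
```

```text
time_s: 13.87
ee_pos: [582.0, 147.0, 178.5]
ee_rot: [-20.7, 89.8, -165.6]
force: [0.2, -0.3, -5.3]
gripper_width: 21.4
time_s: 14.28
ee_pos: [590.5, 82.1, 178.5]
ee_rot: [-56.1, 89.8, -172.3]
force: [0.5, 0.7, -5.2]
gripper_width: 21.2
time_s: 14.7
ee_pos: [593.9, 56.8, 178.9]
ee_rot: [-78.4, 89.9, 176.5]
force: [0.1, 0.1, -5.5]
gripper_width: 21.2
time_s: 14.87
ee_pos: [594.4, 57.3, 179.7]
ee_rot: [-79.8, 90.0, 175.2]
force: [-0.3, -0.7, -5.9]
gripper_width: 21.5
14.87 pos [594.4  57.3 179.7] q [ 4.4 21.2 88.7  0.  70.2 19.4] F [-0.3 -0.7 -5.9] T [-0.04  0.03 -0.02] w 21.5 jawyaw -15.01 xax [-8.e-04  1.e-04 -1.e+00] jz -0.0008
14.87 pos [594.4  57.3 179.7] q [ 4.4 21.2 88.7  0.  70.2 19.4] F [-0.3 -0.7 -5.9] T [-0.04  0.03 -0.02] w 21.5 jawyaw -15.01 xax [-8.e-04  1.e-04 -1.e+00] jz -0.0008
head top: slope along 0.03 deg, across 0.13 deg, mean dz 30.3 n=9295
head rect rel TCP (along,lat) ((57.80049514770508, 0.1510334014892578), (54.3364143371582, 56.73811340332031), 89.75375366210938)
14.92 pos [594.5  57.3 179.8] q [ 4.4 21.2 88.7  0.  70.2 19.4] F [ 0.8  0.7 -6.3] T [-0.08  0.07 -0.05] w 21.1 jawyaw -15.0 xax [-5.e-04  1.e-04 -1.e+00] jz -0.0005
```

View pics/w7.png

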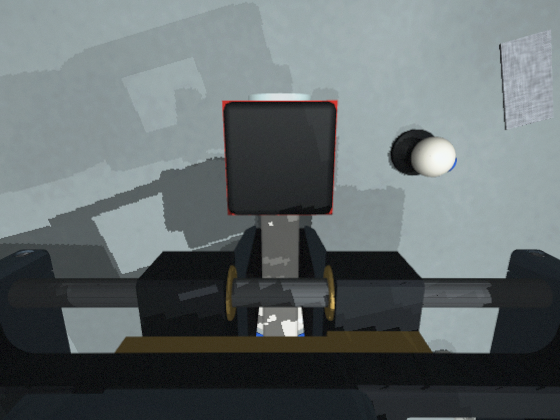

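View pics/scene7.png

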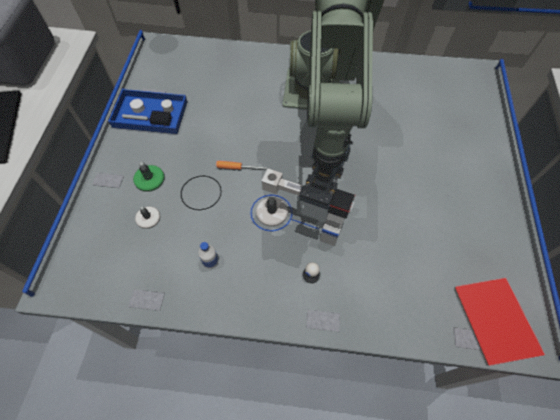

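View pics/top7.png

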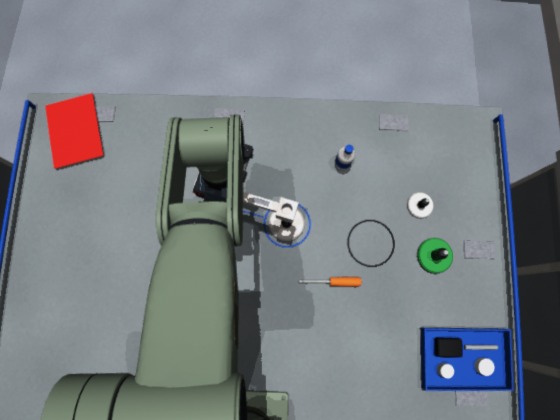

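The bracket is level and aligned. The top view shows the hole block at (288,207), next to the foot. I'll lower to the hover height with the underside near 116 mm.

```bash

python3 -m creep '[{"translation":[-0.02,-0.1,-0.7],"delta_rot":[0,0,0]},{"translation":[0,-0.05,-1],"delta_rot":[0,0,0]},{"translation":[0,0,-1.1],"delta_rot":[0,0,0]},{"translation":[0,0,-0.9],"delta_rot":[0,0,0]},{"translation":[0,0,-0.5],"delta_rot":[0,0,0]}]'
python3 -m creep '[{"translation":[0,0,0],"delta_rot":[0,0,0]},{"translation":[0,0,0],"delta_rot":[0,0,0]},{"translation":[0,0,0],"delta_rot":[0,0,0]},{"translation":[0,0,0],"delta_rot":[0,0,0]}]'
python3 st.py; python3 br.py 8 -15
python3 - <<'E'
from m import *
for n in("top","scene"):
    P=optics.camera_params(n);im,d=optics.grab_frame(n);save(n+"8.png",im);np.savez(n+"8.npz",im=im,d=d)
    z=np.load
im=np.load("top8.npz")["im"];save("top8c.png",cv2.resize(im[170:260,230:330],None,fx=6,fy=6))
im=np.load("scene8.npz")["im"];save("scene8c.png",cv2.resize(im[150:250,230:360],None,fx=6,fy=6))
E
```

```text
time_s: 15.43
ee_pos: [593.2, 55.2, 135.6]
ee_rot: [-70.6, 89.8, -175.7]
force: [0.1, 0.4, -6.3]
gripper_width: 21.3
time_s: 15.77
ee_pos: [595.0, 55.4, 138.7]
ee_rot: [108.9, 89.9, 3.9]
force: [-0.0, 0.7, -5.5]
gripper_width: 21.3
15.77 pos [595.   55.4 138.7] q [ 4.2 22.9 92.2 -0.  64.8 19.2] F [-0.   0.7 -5.5] T [-0.09  0.06  0.  ] w 21.3 jawyaw -15.01 xax [ 1.5e-03  1.0e-04 -1.0e+00] jz 0.0015
head top: slope along 0.02 deg, across -0.01 deg, mean dz 30.3 n=9344
head rect rel TCP (along,lat) ((57.715145111083984, 0.4126262664794922), (54.26405715942383, 56.78868865966797), 89.94759368896484)
```

View pics/top8c.png

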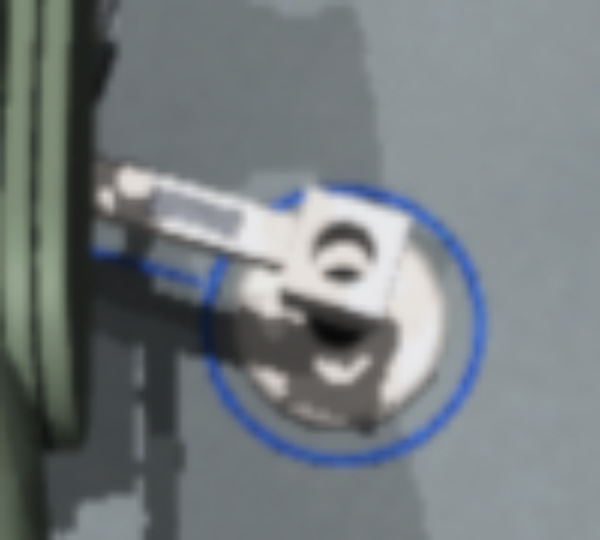

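View pics/scene8c.png

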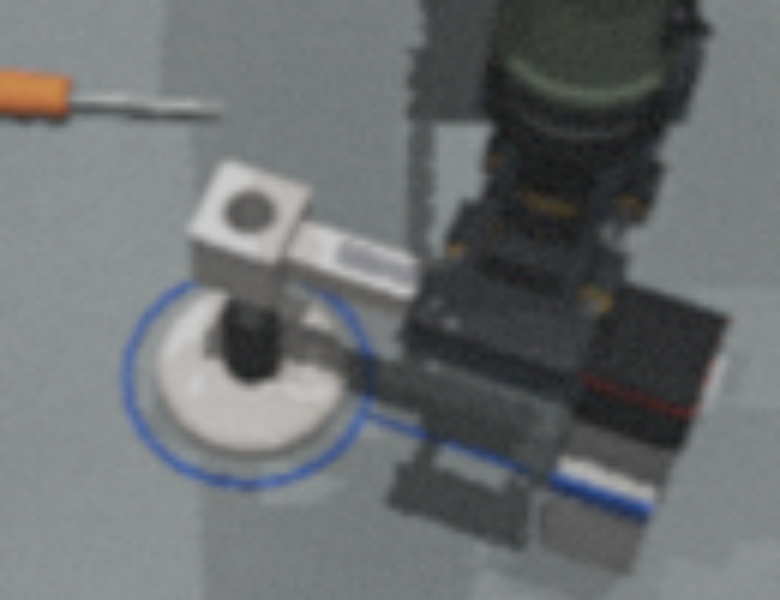

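Both crops show the hole block above the foot's post, with the hole at top-crop (345,248) and scene-crop (250,210). I'll cast rays for the hole and disc centres in both views.

```bash
python3 - <<'E'
from m import *
for n,(x,y),(c0,r0),rb in(("top",(345,248),(230,170),(195,255,255,320)),("scene",(250,210),(230,150),(185,235,248,296))):
    P=optics.camera_params(n);u=c0+(x+.5)/6-.5;v=r0+(y+.5)/6-.5
    z=np.load(n+"8.npz");im=z["im"]
    for H in (159,161,163): print(n,H,onz(n,u,v,H,P).round(1))
    C=cloud(n,z["d"],P);q=C[int(v)-9:int(v)+10,int(u)-9:int(u)+10].reshape(-1,3);q=q[(q[:,2]>140)&(q[:,2]<175)];print("blk top z",np.median(q[:,2]),cv2.minAreaRect(q[q[:,2]>155][:,:2].astype(np.float32)))
# disc in scene: right & lower edge ellipse pts picked by white mask hull
cr={"scene":[(157,372),(170,418),(205,444),(250,452),(295,440),(330,412),(350,375)],"top":[(445,310),(440,345),(425,390),(385,425),(340,432),(290,415),(255,385)]}
# lower rims: scene z=0 silhouette near bottom, use z=8
for n,(c0,r0) in(("scene",(230,150)),("top",(230,170))):
    P=optics.camera_params(n)
    q=np.array([onz(n,c0+(x+.5)/6-.5,r0+(y+.5)/6-.5,12,P) for x,y in cr[n]])
    f=lambda c:np.hypot(q[:,0]-c[0],q[:,1]-c[1])-50
    r=least_squares(f,[557,-83]);print(n,"disc",r.x,r.fun.round(1))
E
python3 st.py
```

```text
top 159 [560.8 -82.4 159. ]
top 161 [560.4 -82.3 161. ]
top 163 [560.  -82.3 163. ]
blk top z 162.44626178988682 ((560.8825073242188, -82.25885009765625), (43.067623138427734, 44.673831939697266), 0.7293930649757385)
scene 159 [554.6 -82.9 159. ]
scene 161 [555.8 -82.7 161. ]
scene 163 [557.1 -82.5 163. ]
blk top z 161.37310094275898 ((558.3938598632812, -78.51496124267578), (51.3461799621582, 48.09788131713867), 79.26498413085938)
scene disc [558.58704306 -83.85147428] [-0.3  1.5  0.8 -0.2 -1.3 -0.8  2.6]
top disc [554.2642735  -83.36561628] [-0.1 -2.2  0.2  1.6  0.6 -1.3 -1. ]
15.92 pos [594.7  55.4 138.6] q [ 4.2 22.9 92.2 -0.  64.8 19.2] F [ 0.1  0.5 -5.7] T [-0.1   0.05  0.  ] w 21.5 jawyaw -15.01 xax [ 0.0011  0.     -1.    ] jz 0.001
```

The hole comes out at x≈558 (top 560, scene 556, arm kinematics 557.9) and y≈-82.4. The pin is at about (557.0,-83.1), so I'll trim by 1 mm and settle.

```bash

python3 -m creep '[{"translation":[-0.1,-0.1,0],"delta_rot":[0,0,0]},{"translation":[0,0,0],"delta_rot":[0,0,0]},{"translation":[0,0,0],"delta_rot":[0,0,0]},{"translation":[0,0,0],"delta_rot":[0,0,0]},{"translation":[0,0,0],"delta_rot":[0,0,0]}]'
python3 -m creep '[{"translation":[0,0,0],"delta_rot":[0,0,0]},{"translation":[0,0,0],"delta_rot":[0,0,0]},{"translation":[0,0,0],"delta_rot":[0,0,0]},{"translation":[0,0,0],"delta_rot":[0,0,0]},{"translation":[0,0,0],"delta_rot":[0,0,0]}]'
python3 st.py; python3 br.py 9 -15
python3 - <<'E'
from m import *
im,d=optics.grab_frame("top");save("top9.png",im);P=optics.camera_params("top")
# ring vs scene1 bystanders: image diff around bottle, eye, driver
o=np.load("top1.npz")["im"]
for n,(u,v) in dict(bottle=(345,157),eye=(240,155),driver=(332,281)).items():
    a=im[v-12:v+12,u-12:u+12].astype(int);b=o[v-12:v+12,u-12:u+12].astype(int);print(n,np.abs(a-b).mean().round(1))
E
python3 st.py
```

```text
time_s: 16.33
ee_pos: [593.4, 54.4, 138.1]
ee_rot: [94.1, 90.0, -10.9]
force: [-0.1, -0.7, -6.0]
gripper_width: 21.6
time_s: 16.75
ee_pos: [593.5, 54.4, 138.1]
ee_rot: [90.7, 90.0, -14.3]
force: [-0.2, 0.4, -5.6]
gripper_width: 21.7
16.75 pos [593.5  54.4 138.1] q [ 4.1 22.8 92.4 -0.  64.8 19.1] F [-0.2  0.4 -5.6] T [-0.08  0.07 -0.01] w 21.7 jawyaw -15.01 xax [ 1.e-04 -0.e+00 -1.e+00] jz 0.0001
head top: slope along -0.05 deg, across 0.06 deg, mean dz 30.3 n=9322
head rect rel TCP (along,lat) ((57.759605407714844, 0.4564208984375), (54.299766540527344, 56.77443313598633), 89.9664077758789)
bottle 8.2
eye 53.4
driver 9.6
16.85 pos [593.5  54.4 138.1] q [ 4.1 22.8 92.4  0.  64.8 19.1] F [ 0.8 -0.2 -5.6] T [-0.12  0.06 -0.01] w 21.1 jawyaw -15.01 xax [ 1.e-04  0.e+00 -1.e+00] jz 0.0001
```

View pics/top9.png

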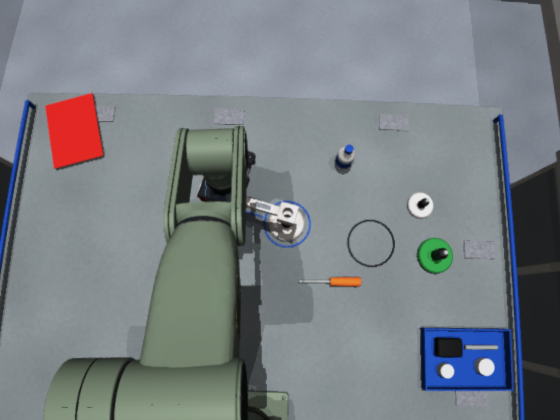

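The hole is now at about (556.7,-83.1), over the pin at (557.0,-83.2), and the bracket is level and steady. The eye model is only hidden by the arm in the top view; it stands unmoved at (312,270) in the scene view. I'm handing in.

```bash
python3 -c "
from workcell import env; print(env.job_done())"
```

```text
the job is handed in; nothing more can be done
None
```

I slid the white foot by its post into the blue ring and let go. It never left the bench and stands upright, about 2 mm from the ring's centre, where there is 12.5 mm to spare all round. I then gripped the bracket at its balance point and am holding it over the mount. The job was handed in at 16.9 s.

**Last checks**
- **Level:** the head's top face is within 0.1° of level both ways, and the arm is steady. The wrist carries only the bracket's weight, about 5.7 N.
- **Hole over pin:** the hole computes to about (556.7, -83.1) against the pin at (557.0, -83.2). It sits about 28 mm above the pin tip.
- **Head over saddle:** the head is about 2 mm from the saddle's centre, with its underside at 116–117 mm, so it touches nothing.
- **Bystanders:** the bottle and the screwdriver are unmoved in the top view. The arm hid the eye model there, but it stands where it started in the scene view.

**Checks that disagreed**
- **Hole position:** before the final 1 mm trim, the top and scene cameras differed by about 4 mm on the hole's x (560 and 556), and I did not repeat that check after the trim. I relied on the arm and wrist-camera figures, which fell between them.
- **Foot trim:** a 2 mm nudge to centre the foot better in the ring did not move it, because friction held it. I left it there, as it was already well inside.

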